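Key the film winder's drive disc home

TASK

On the bench film winder, push the black drive disc round with a fingertip against its upright finger peg until the notch in its rim is over the dark steel key, then press the disc fully down so that it is seated on the key, and take the hand away. Only push and press: do not pinch the peg or pick anything up, and leave the other things on the winder and the counter where they are.

Things in the scene. Friction and masses are not known exactly. Their poses are not given: they have to be found in the camera images.
- winder: The winder, fixed to the counter: an aluminium plate 170 mm (x) by 250 mm (y) by 12 mm thick. Origin: on the disc's vertical axis, at counter height (underside of the plate); the plate runs from y -165 to +85 mm and x -85 to +85 mm of it. z up. Its steel key is on the +x side of the axis; the spool and one clip stand on the -y end of the plate.
- disc (a joint): Turn of the black drive disc about the vertical axis, rad, growing anticlockwise seen from above. 0 (or any whole turn, such as 6.283) = notch exactly over the key. It turns endlessly both ways, drags with about 0.07 N m (1.5 N at the peg) and stays where it is left. Disc: 130 mm diameter, 10 mm thick, raised at the start so that its top is 39 mm above the counter; 24 mm when seated.
- sleeve (a joint): How far the disc has been pushed down its spindle, m: 0 raised (start), 0.015 fully seated. Stiff sliding fit, about 4 N downward to move, and it stays at any height. It does not tip, wherever it is pressed. Off the notch, the key stops it after 3 mm. The whole disc with hub and peg goes down with it.
- notch (a point): Middle of the notch at the disc's upper face, 56 mm from the axis: a straight open slot in the rim, 16 mm wide and about 18 mm deep radially. Its x axis points outward from the disc's axis.
- key (a point): Top of the dark steel key, 56 mm from the axis, 26 mm above the counter: a radial bar with rounded top, 9 mm wide, fixed on the plate, reaching from 50 to 84 mm from the axis, so its outer 19 mm show beyond the disc's rim.
- hub (a point): Centre of the flat top of the aluminium hub, on the disc's axis: hub 36 mm diameter, standing 8 mm above the disc's face (47 mm above the counter at the start, 32 mm when seated). The place to press.
- peg (a point): Centre of the top of the finger peg: an upright aluminium pin 14 mm in diameter, standing 26 mm above the disc's face, 46 mm from the axis, diametrically opposite the notch. It is fixed to the disc.
- spool: Bystander: blue plastic film spool, 25 mm diameter, 62 mm tall, loose, standing on the winder's plate. Origin at the centre of its foot.
- clip_a: Bystander: steel film clip 62 x 20 x 14 mm (77 mm long with its wire loop), loose, lying on the winder's plate beside the spool. Origin at the centre of its underside.
- clip_b: Bystander: a second such steel film clip, lying on the counter. Origin at the centre of its underside.
- lens_board: Bystander: black lens board, 140 mm square, 9 mm high, with a 45 mm round hole, lying on the counter. Origin at the centre of its underside.
- hood: Bystander: smoked glass viewfinder hood, 75 mm square, 54 mm high, on the counter. Origin at the centre of its underside.
- can: Bystander: aluminium film can, 54 mm diameter, 55 mm tall, on the counter. Origin at the centre of its underside.

How it is judged:
By the outcome, as a careful person would: the job done as asked, in the order asked, and still so for the second after the job is handed in, with the robot touching nothing.
It also fails if it takes over 48 s, if anything falls off the work surface, if the arm or the gripper's body presses on something with over 40 N, if the wrist force passes 120 N, or if a joint passes its speed limit or range.

ROBOT

A 6-joint arm with a two-finger parallel gripper is mounted at the origin on the work surface. World frame = base frame: x ahead of the robot, y to its left, z up, the work surface at z = 0. Lengths are in mm, angles in rad, forces in N, time in s.
With the tool pointing down it reaches from about 300 to 775 mm from the base axis. Payload 14.6 kg.
Tool frame: the origin (TCP) lies where the fingers leave the gripper's body, on its centre line; the fingertips stand 97 mm ahead of it and the grasp point (between the pads) lies ahead of it (grip_depth is the z of the grasp point in the tool frame, in mm); z points along the fingers, y is the line along which they close (so a half turn about z gives the same grasp; the last joint's range is limited). The gripper opens to 94 mm and grips with 3 to 60 N. Pads are 16 mm wide; open, the fingers measure 119 mm over their backs; the gripper's body (75 mm by 177 mm) begins 78 mm behind the grasp point.
Start: joints at [-1.337, 0.3, 1.521, -0, 1.321, -0.067], TCP at [162.95, -525.297, 302.646] pointing down, gripper open.
Joint ranges: [-3.03, 3.03], [-0.79, 2.21], [0.23, 2.52], [-1.04, 4.18], [0, 3.07], [-2.55, 2.55]. Speed limits (rad/s): [2.22, 2.22, 2.57, 3.14, 3.14, 3.14].

INTERFACE

Orientations are given as [roll, pitch, yaw] about the fixed x, y, z axes, in that order (R = Rz(yaw) Ry(pitch) Rx(roll)).
In Python, from cell import read_state, camera, sign_off, regions_of, spot_point, grip_depth gives the robot as it stands. The module is installed in compiled form; this text tells all that it offers.
- The arm moves only by the tool send_rows, never from a script. Its argument "series" is a list of rows, each a list of 3 entries, a list of its own where there are three numbers: the shift along the world's x, y, z in mm, then the turn about the world's z in degrees, then the closure, from -1 (fully open) to 1 (shut), so that 0 is half open. A call has 1 to 12 rows; each row shifts and turns the commanded pose from where the row before left it; what a row does not reach is not made up. A row lasts 1/10 s, in which the tool goes at most 50 mm and 8.59 degrees, less where a joint would pass 70% of its speed; a pose out of reach is approached as far as the arm can. A call is refused whole if a number of a shift passes 50 or a number of a turn 8.59, either way. A call with a gripper value outside its range is refused whole. The fingers move at their own pace and stop on an object; "squeeze" is the grip in N (left out, the last holds). Time passes only in rows, so rows that do not move let the fingers close. It gives the time, the measured TCP pose, the force, the opening and the grip force at its end, in the units of the state.
- read_state(): the state, without advancing time (a new reading comes with each control period).
- camera(name): name is "scene" or "side" or "wrist"; returns a dict with "color" (480x640x3 uint8, blue, green, red), "fx", "fy", "cx", "cy" (pixels), "dist" ([k1, k2, p1, p2, k3] as OpenCV has them; the pictures are not rectified), "camera_from_world" (4x4, takes a point from world to camera coordinates). Camera axes: x right, y down, z forward; pixel columns grow to the right and rows downward; lengths in mm; the calibration is good to about 2 mm. A picture is of the moment at which its call begins. There is no depth.
- sign_off(): hands the job in; it is judged then, once.
Trained networks look in a picture, given as the dict that the camera call returned (one of the last four; its "shot" number tells which), for a name from the list of things; names that differ only in an ending like _2 or _b are one class to them, and where a whole thing is asked for, a point or a joint stands for the part that bears it (a point fixed in the world has none). Each returns a list of dicts, best first, with "confidence" (0 to 1); they miss things now and then, are a little off and sometimes report something else, mostly with a low value. They report only what shows in the picture. A call takes as long as a camera call.
- regions_of(thing, picture): "mask" (480x640 bool, what is visible of it).
- spot_point(thing, picture): "point" ([x, y, z] in mm, in the coordinates of the camera as it stood for that picture, good to about 4 mm: a listed point, or the origin of a listed thing).
The state is a dict: "clock": time; "joints": joint angles; "qd": joint speeds; "effort": joint torques, N m; "eef_pos": TCP position; "eef_rot": TCP orientation; "wrist_force": force on the tool from outside, world axes, zero at the start; "moment": the same for the moment, N m; "finger_gap": finger opening in mm; "finger_force": force on a finger pad.
Only numpy, scipy, OpenCV 4.12 (cv2) and the standard library are available. Lean on these libraries where they do the work, as an engineer would, in place of code of your own. Each camera call takes 0.05 s, during which the arm holds its last target. There are 200 camera calls.

## Working session

There is one attempt and no reset: what is moved stays moved. The work goes in short steps, Python scripts to look and compute and a tool call to move; the robot and the scene stay as the last step left them, time stands still between calls to the robot, and variables do not carry over. Pictures are saved under pics/ and viewed, at most 13 in all, crops included, and the job is handed in when it is done.

Besides the shell and the picture viewer there is one more tool, called as name([rows], argument=value, ...), one row to a line, values as JSON. send_rows: Moves the arm, as the interface text tells. Its arguments: {"type":"object","properties":{"series":{"type":"array"},"squeeze":{"type":"number"}},"required":["series"]}

```bash
mkdir -p pics; cat > h.py <<'E'
import numpy as np, cv2
from cell import *
def w(p,pic):
    T=np.linalg.inv(np.array(pic["camera_from_world"])); return (T@np.r_[p,1])[:3]
def pts(names,pic):
    for n in names:
        for r in spot_point(n,pic)[:2]: print(n,round(r["confidence"],2),w(r["point"],pic).round(1))
E
python3 - <<'E'
from h import *
s=read_state();print({k:np.round(v,3) for k,v in s.items()},grip_depth)
ims=[]
for c in ["scene","side"]:
    p=camera(c);print(c,np.linalg.inv(np.array(p["camera_from_world"]))[:3,3]);pts(["winder","notch","key","hub","peg","spool","clip_a","hood","can","lens_board"],p)
    cv2.imwrite(f"pics/{c}0.png",p["color"])
E
```

```text
{'clock': np.float64(0.0), 'joints': array([-1.337,  0.3  ,  1.522, -0.   ,  1.321, -0.067]), 'qd': array([ 0.   , -0.002,  0.001,  0.002,  0.   , -0.001]), 'effort': array([-4.0000e-03, -5.3181e+01, -3.5274e+01,  7.1000e-02,  2.4000e-02,
       -0.0000e+00]), 'eef_pos': array([ 162.92 , -525.153,  302.07 ]), 'eef_rot': array([-3.14 , -0.   ,  0.301]), 'wrist_force': array([-0.041, -0.81 , -0.426]), 'moment': array([ 0.031,  0.015, -0.067]), 'finger_force': np.float64(0.0), 'finger_gap': np.float64(94.144)} 78.39999999999999
scene [1347.03773937  294.00485614  772.52334773]
winder 0.98 [559.8  62.7   4.2]
winder 0.32 [4.703e+02 3.559e+02 3.000e-01]
notch 0.7 [509.7  98.1  45.3]
notch 0.19 [617.6 284.3   0.7]
key 0.85 [605.6  42.7  28.2]
key 0.19 [617.3 285.6   0.9]
hub 0.89 [561.5  63.1  47. ]
peg 0.69 [596.7  38.7  68.7]
spool 0.64 [467.6 -45.   12.9]
clip_a 0.73 [616.7 285.1   2.4]
clip_a 0.61 [ 479.1 -430.1    3.7]
hood 0.55 [ 477.1 -431.7    2.9]
can 0.72 [ 648.2 -458.8    2.1]
lens_board 0.8 [471.3 357.    1.8]
side [424.65232168 634.98535073 913.32353944]
winder 0.8 [561.7  62.5  -2.1]
notch 0.94 [512.3  99.6  34.3]
key 0.8 [612.6  43.6  24.8]
hub 0.85 [557.2  63.1  45.8]
peg 0.87 [593.2  38.9  63. ]
peg 0.37 [616.9 287.1  -2.8]
spool 0.59 [545.9 -66.3  12. ]
spool 0.51 [464.1 -48.8   9.8]
clip_a 0.56 [617.8 289.8  -0.8]
clip_a 0.54 [546.7 -69.3   9.5]
hood 0.58 [ 488.6 -426.1    1.7]
hood 0.2 [621.3 285.2  -1.3]
can 0.72 [ 652.  -461.7   -4.7]
lens_board 0.84 [464.  360.2  -1.5]
```

View pics/scene0.png

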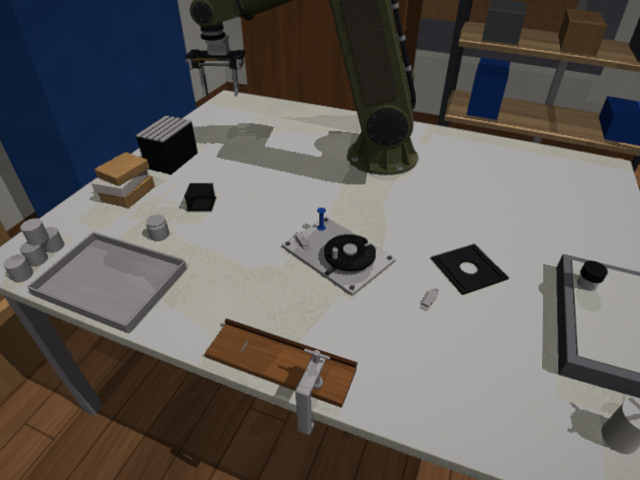

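View pics/side0.png

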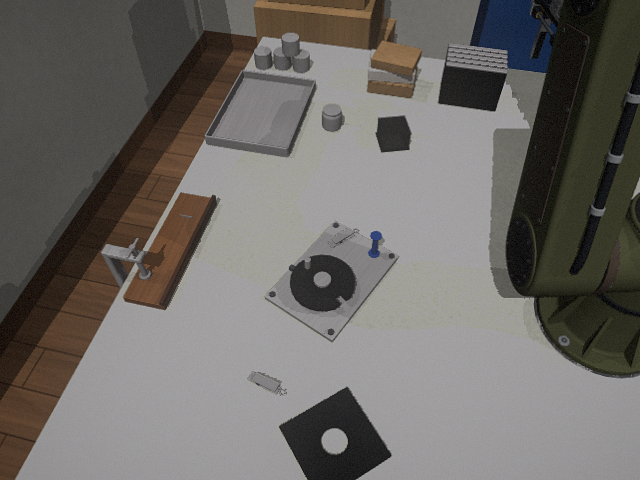

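The winder is at about (340,253) in the scene picture, with the notch at (368,242), the key's outer end at (330,270) and the peg beside it. In the side picture the disc centre is at (322,281), the notch at (343,302) and the key at (291,267). That puts the disc about 167° anticlockwise of the key, so I will push it clockwise. First I move above it with the fingers closed.

send_rows([
  [[26,39,0],8.5,1],
  [[26,39,0],8.5,1],
  [[26,39,0],8.5,1],
  [[26,39,0],8.5,1],
  [[26,39,0],8.5,1],
  [[26,39,0],8.5,1],
  [[26,39,0],8.5,1],
  [[26,39,0],8.5,1],
  [[26,39,0],8.5,1],
  [[26,39,0],8.5,1],
  [[26,39,0],8.5,1],
  [[26,39,0],8.5,1],
], squeeze=10)

```text
clock: 2.3
eef_pos: [475.7, -55.4, 302.9]
eef_rot: [3.141, 0.0, 2.087]
wrist_force: [0.5, -1.9, -0.5]
finger_gap: 2.0
finger_force: 0.0
```

send_rows([
  [[26,39,0],8.5,1],
  [[26,39,0],8.5,1],
  [[26,39,0],8.5,1],
  [[0,0,0],0,1],
  [[0,0,0],0,1],
])

```text
clock: 2.8
eef_pos: [553.0, 60.3, 302.1]
eef_rot: [-3.141, -0.001, 2.527]
wrist_force: [-1.3, 0.4, 0.7]
finger_gap: 0.6
finger_force: 0.0
```

```bash
python3 - <<'E'
from h import *
s=read_state();print({k:np.round(s[k],3) for k in ["clock","joints","eef_pos","eef_rot","wrist_force","finger_gap"]})
for i in range(2):
  p=camera("wrist");print(np.linalg.inv(np.array(p["camera_from_world"])).round(2));pts(["winder","notch","key","hub","peg","spool","clip_a"],p)
cv2.imwrite("pics/w1.png",p["color"])
E
```

```text
{'clock': np.float64(2.8), 'joints': array([ 0.043,  0.315,  1.503, -0.   ,  1.325, -0.913]), 'eef_pos': array([552.961,  60.255, 302.141]), 'eef_rot': array([-3.141e+00, -1.000e-03,  2.527e+00]), 'wrist_force': array([-1.316,  0.436,  0.66 ]), 'finger_gap': np.float64(0.58)}
[[ 5.8000e-01  8.0000e-01  1.9000e-01  4.9818e+02]
 [ 8.2000e-01 -5.6000e-01 -1.3000e-01  9.8970e+01]
 [-0.0000e+00  2.3000e-01 -9.7000e-01  3.8275e+02]
 [ 0.0000e+00  0.0000e+00  0.0000e+00  1.0000e+00]]
winder 0.77 [556.7  63.8  -2.7]
notch 0.63 [514.7  99.   36.7]
key 0.75 [606.1  45.1  25.8]
key 0.57 [597.5  35.8  67. ]
hub 0.74 [556.5  63.5  45.6]
peg 0.72 [595.8  37.5  64.2]
spool 0.6 [464.4 -47.   11.3]
clip_a 0.62 [549.4 -69.4   7.8]
[[ 5.8000e-01  7.9000e-01  1.9000e-01  4.9799e+02]
 [ 8.2000e-01 -5.6000e-01 -1.3000e-01  9.7910e+01]
 [-0.0000e+00  2.3000e-01 -9.7000e-01  3.8346e+02]
 [ 0.0000e+00  0.0000e+00  0.0000e+00  1.0000e+00]]
winder 0.83 [557.2  65.1  -2.6]
notch 0.92 [512.9  98.7  38. ]
notch 0.29 [554.5  63.5  -2.6]
key 0.78 [605.2  45.   28.4]
hub 0.76 [551.6  65.   47. ]
hub 0.67 [465.2 -49.5   9.4]
peg 0.64 [594.   36.6  69.5]
clip_a 0.79 [548.7 -68.2  10.5]
clip_a 0.73 [ 6.113e+02  2.847e+02 -5.000e-01]
```

View pics/w1.png

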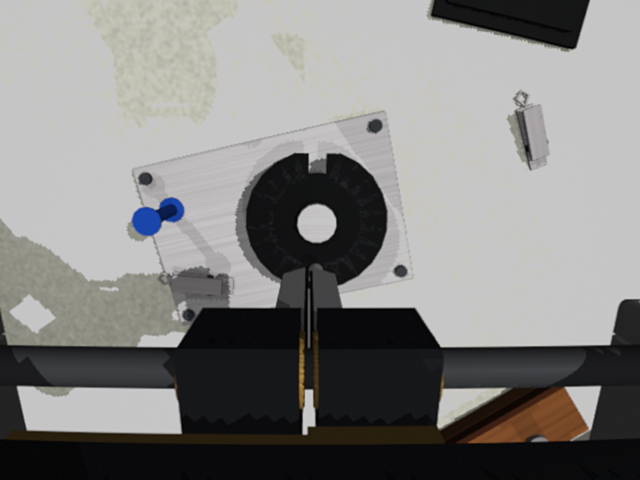

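The wrist picture shows the hub centre at (317,224), the notch middle at (317,162), and plate corners at (133,170), (386,111) and (413,275). The spool and clip are on the left end, clear of the disc.

```bash
cat >> h.py <<'E'
def bp(uv,z,p):
    K=np.array([[p["fx"],0,p["cx"]],[0,p["fy"],p["cy"]],[0,0,1]])
    n=cv2.undistortPoints(np.array([[uv]],float),K,np.array(p["dist"],float))[0,0]
    T=np.linalg.inv(np.array(p["camera_from_world"])); d=T[:3,:3]@np.r_[n,1]; o=T[:3,3]
    return (o+d*(z-o[2])/d[2])[:2]
def circ(p,roi,lo):
    g=cv2.cvtColor(p["color"],cv2.COLOR_BGR2GRAY); x0,y0,x1,y1=roi
    m=cv2.moments((g[y0:y1,x0:x1]>lo).astype(np.uint8),True); return m["m10"]/m["m00"]+x0,m["m01"]/m["m00"]+y0
ang=lambda v:np.degrees(np.arctan2(v[1],v[0]))
E
python3 - <<'E'
from h import *
p=camera("wrist")
c=circ(p,(290,196,345,250),150);print(c)
A=bp(c,47,p);N=bp((317,163),39,p)
C=[bp(u,12,p) for u in [(133,170),(386,111),(413,275)]]
print("axis",A,"notch",N,np.hypot(*(N-A)),ang(N-A))
print(C,np.hypot(*(C[1]-C[0])),np.hypot(*(C[2]-C[1])),"+y dir",ang(C[1]-C[0]),"+x dir",ang(C[2]-C[1]))
R=np.radians(ang(C[1]-C[0])-90);x=np.array([np.cos(R),np.sin(R)]);y=np.array([-x[1],x[0]])
print("axis from corners",[C[0]+85*x+165*y,C[1]+85*x-85*y,C[2]-85*x-85*y])
E
```

```text
(315.95462478184993, 223.52966841186736)
axis [556.40156217  65.22958403] notch [513.61210566  96.44616907] 52.966147395437886 143.887783857542
[array([417.48563626, -52.2390077 ]), array([512.65821952, 175.96364334]), array([663.69199399, 112.24946775])] 247.2534540664793 163.92283916994177 +y dir 67.36128044660447 +x dir -22.872635293336124
axis from corners [array([559.44806793,  67.32966711]), array([558.39086987,  64.7947417 ]), array([552.52309235,  66.5168174 ])]
```

send_rows([
  [[30,1,0],0,1],
  [[29,1,-10],0,1],
  [[0,0,-40],-1,1],
  [[0,0,-40],0,1],
  [[0,0,-37],0,1],
  [[0,0,-30],0,1],
  [[0,0,0],0,1],
])

```text
clock: 4.35
eef_pos: [610.4, 61.7, 141.6]
eef_rot: [-3.137, -0.005, 2.509]
wrist_force: [-0.1, 1.3, 1.0]
finger_gap: 0.3
finger_force: 0.0
```

```bash
python3 - <<'E'
from h import *
s=read_state();print({k:np.round(s[k],3) for k in ["clock","joints","eef_pos","eef_rot","wrist_force","finger_gap"]})
p=camera("wrist");cv2.imwrite("pics/w2.png",p["color"])
# plan: tool centre rigid rotation about axis
A=np.array([557,65]); 
def tool(th,off): t=np.radians(th);return A+46*np.array([np.cos(t),np.sin(t)])+off*np.array([-np.sin(t),np.cos(t)])
q=s["eef_pos"][:2]
for i,(th,off) in enumerate([(-36,19.5)]+[(-36-7.5*k,19.5) for k in range(1,23)]):
    n=tool(th,off);print(th,n.round(1),(n-q).round(1));q=n
E
```

```text
{'clock': np.float64(4.35), 'joints': array([ 0.041,  0.61 ,  1.471, -0.   ,  1.068, -0.897]), 'eef_pos': array([610.418,  61.652, 141.611]), 'eef_rot': array([-3.137, -0.005,  2.509]), 'wrist_force': array([-0.129,  1.303,  0.965]), 'finger_gap': np.float64(0.252)}
-36 [605.7  53.7] [-4.7 -7.9]
-43.5 [603.8  47.5] [-1.9 -6.3]
-51.0 [601.1  41.5] [-2.7 -6. ]
-58.5 [597.7  36. ] [-3.4 -5.6]
-66.0 [593.5  30.9] [-4.1 -5.1]
-73.5 [588.8  26.4] [-4.8 -4.5]
-81.0 [583.5  22.6] [-5.3 -3.8]
-88.5 [577.7  19.5] [-5.8 -3.1]
-96.0 [571.6  17.2] [-6.1 -2.3]
-103.5 [565.2  15.7] [-6.4 -1.5]
-111.0 [558.7  15.1] [-6.5 -0.7]
-118.5 [552.2  15.3] [-6.5  0.2]
-126.0 [545.7  16.3] [-6.4  1.1]
-133.5 [539.5  18.2] [-6.3  1.9]
-141.0 [533.5  20.9] [-6.   2.7]
-148.5 [528.   24.3] [-5.6  3.4]
-156.0 [522.9  28.5] [-5.1  4.1]
-163.5 [518.4  33.2] [-4.5  4.8]
-171.0 [514.6  38.5] [-3.8  5.3]
-178.5 [511.5  44.3] [-3.1  5.8]
-186.0 [509.2  50.4] [-2.3  6.1]
-193.5 [507.7  56.8] [-1.5  6.4]
-201.0 [507.1  63.3] [-0.7  6.5]
```

View pics/w2.png

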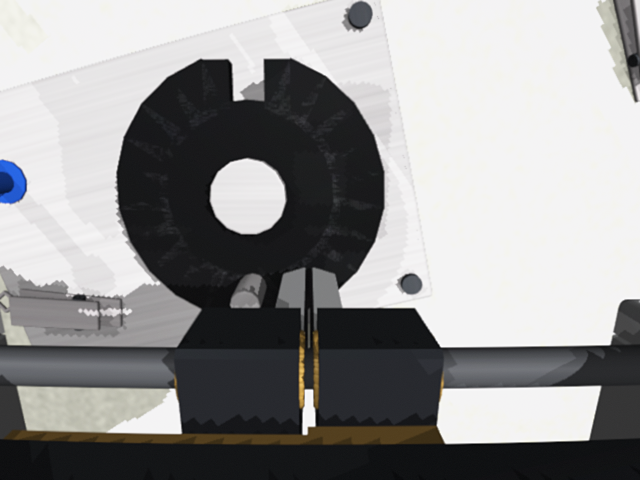

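The fingers are at about (310,285) in the picture, just anticlockwise of the peg at (248,290). The tips are above the disc face and clear of the hub at (248,196). Now I push clockwise.

send_rows([
  [[-2.5,-4,2],0,1],
  [[-2.2,-4,0],0,1],
  [[-1.9,-6.3,0],-7.5,1],
  [[-2.7,-6,0],-7.5,1],
  [[-3.4,-5.6,0],-7.5,1],
  [[-4.1,-5.1,0],-7.5,1],
  [[-4.8,-4.5,0],-7.5,1],
  [[-5.3,-3.8,0],-7.5,1],
  [[-5.8,-3.1,0],-7.5,1],
  [[-6.1,-2.3,0],-7.5,1],
  [[-6.4,-1.5,0],-7.5,1],
  [[0,0,0],0,1],
])

```text
clock: 5.6
eef_pos: [566.8, 15.0, 149.3]
eef_rot: [3.139, -0.0, 1.328]
wrist_force: [0.5, -0.1, -0.5]
finger_gap: 0.6
finger_force: 0.0
```

```bash
python3 - <<'E'
from h import *
s=read_state();print({k:np.round(s[k],3) for k in ["clock","joints","eef_pos","eef_rot","wrist_force","finger_gap"]})
p=camera("wrist");cv2.imwrite("pics/w3.png",p["color"])
pts(["notch","peg","hub","key"],p);p=camera("side");pts(["notch","peg","hub","key"],p)
E
```

```text
{'clock': np.float64(5.6), 'joints': array([-0.038,  0.506,  1.616, -0.   ,  1.017,  0.205]), 'eef_pos': array([566.776,  14.968, 149.322]), 'eef_rot': array([ 3.139, -0.   ,  1.328]), 'wrist_force': array([ 0.495, -0.092, -0.459]), 'finger_gap': np.float64(0.601)}
peg 0.75 [551.2  19.3  69.5]
key 0.63 [604.4  45.4  27.2]
notch 0.86 [567.5 122.2  36.1]
peg 0.85 [545.6  18.6  65.6]
peg 0.22 [617.6 283.2  -1.2]
hub 0.8 [556.6  64.   45. ]
hub 0.25 [563.6  62.9   3.1]
key 0.55 [612.   40.   26.9]
```

View pics/w3.png

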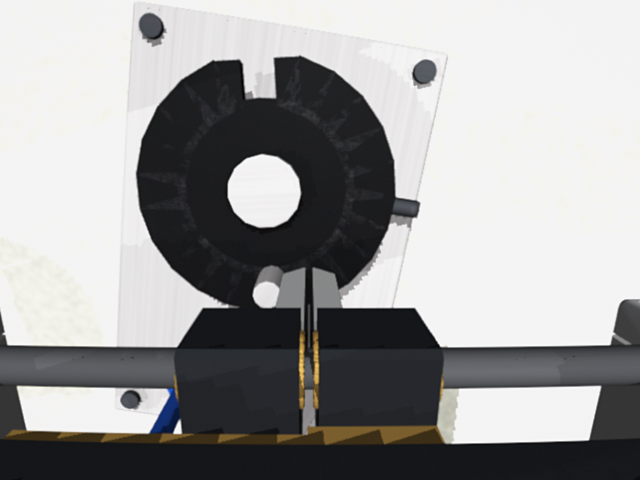

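The peg at (268,285) sits against the finger and the disc turns with it, with the notch now at (260,80). The spool passes below the gripper. I carry on.

send_rows([
  [[-6.5,-0.7,-3],-7.5,1],
  [[-6.5,0.2,0],-7.5,1],
  [[-6.4,1.1,0],-7.5,1],
  [[-6.3,1.9,0],-7.5,1],
  [[-6,2.7,0],-7.5,1],
  [[-5.6,3.4,0],-7.5,1],
  [[-5.1,4.1,0],-7.5,1],
  [[-4.5,4.8,0],-7.5,1],
  [[-3.8,5.3,0],-7.5,1],
  [[-3.1,5.8,0],-7.5,1],
  [[-2.3,6.1,0],-7.5,1],
  [[0,0,0],0,1],
])

```text
clock: 7.3
eef_pos: [510.4, 50.6, 144.5]
eef_rot: [3.142, 0.001, -0.111]
wrist_force: [-0.3, 0.4, 0.3]
finger_gap: 0.7
finger_force: 0.0
```

```bash
python3 - <<'E'
from h import *
s=read_state();print({k:np.round(s[k],3) for k in ["clock","joints","eef_pos","eef_rot","wrist_force","finger_gap"]})
p=camera("wrist");cv2.imwrite("pics/w4.png",p["color"])
pts(["notch","peg","hub","key"],p);p=camera("side");pts(["notch","peg","hub","key"],p)
E
```

```text
{'clock': np.float64(7.3), 'joints': array([0.027, 0.412, 1.774, 0.   , 0.956, 1.709]), 'eef_pos': array([510.382,  50.628, 144.545]), 'eef_rot': array([ 3.142e+00,  1.000e-03, -1.110e-01]), 'wrist_force': array([-0.327,  0.375,  0.309]), 'finger_gap': np.float64(0.67)}
peg 0.8 [514.2  70.6  68.7]
peg 0.51 [465.9 -49.4  13. ]
hub 0.62 [553.9  61.7  47.9]
key 0.93 [607.8  44.1  26.8]
notch 0.93 [615.5  58.2  37.7]
peg 0.78 [506.6  68.7  63.1]
hub 0.92 [556.8  63.3  43.5]
key 0.55 [611.3  41.   26.9]
```

View pics/w4.png

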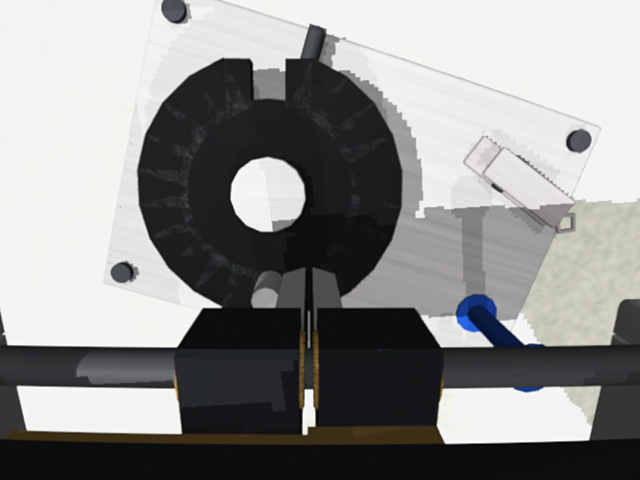

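The notch mouth is now at (269,60) and the key's visible part runs from (317,28) to (308,58), so a few degrees of clockwise turn remain. I measure how many.

```bash
python3 - <<'E'
from h import *
p=camera("wrist")
A=bp(circ(p,(225,150,312,240),130),47,p); A2=np.array([557,65])
N=bp((269.3,80),39,p);K1=bp((316.5,28),26,p);K2=bp((309,55),26,p)
print(A,N,K1,K2,[ (np.hypot(*(q-A)),ang(q-A),ang(q-A2)) for q in (N,K1,K2)], ang(K1-K2))
# rotation row candidates
g=cv2.resize(p["color"][10:120,220:360],None,fx=5,fy=5,interpolation=cv2.INTER_NEAREST);cv2.imwrite("pics/w4c.png",g)
E
```

```text
[557.86191827  64.62809318] [609.00599563  57.31870392] [632.15257246  32.90975644] [620.49152849  37.77184377] [(np.float64(51.66375731155722), np.float64(-8.133497501163998), np.float64(-8.401853193054547)), (np.float64(80.77842648586561), np.float64(-23.120021243328864), np.float64(-23.12254350440253)), (np.float64(68.14489128757118), np.float64(-23.210173320351373), np.float64(-23.211931823299796))] -22.633758899469935
```

View pics/w4c.png

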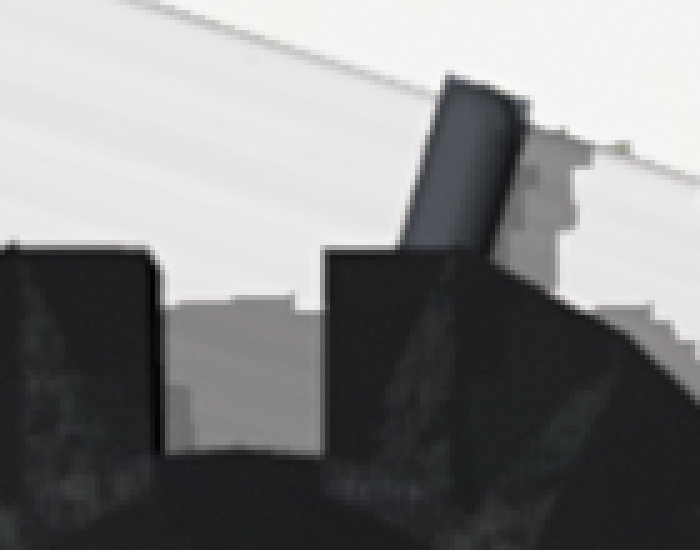

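The notch is at about -7.5° and the key at about -23°, so roughly 15° remain. I push 12° and then re-measure.

send_rows([
  [[-1.2,5,0],-6,1],
  [[-0.7,5.1,0],-6,1],
  [[0,0,0],0,1],
  [[0,0,0],0,1],
])

```text
clock: 8.25
eef_pos: [508.8, 60.3, 144.7]
eef_rot: [-3.142, -0.0, -0.315]
wrist_force: [-0.1, -0.4, -0.5]
finger_gap: 0.5
finger_force: 0.0
```

```bash
python3 - <<'E'
from h import *
s=read_state();print({k:np.round(s[k],3) for k in ["clock","joints","eef_pos","eef_rot","wrist_force"]})
p=camera("wrist");cv2.imwrite("pics/w5.png",p["color"])
print(circ(p,(225,150,312,240),130))
g=cv2.resize(p["color"][10:130,210:370],None,fx=5,fy=5,interpolation=cv2.INTER_NEAREST);cv2.imwrite("pics/w5c.png",g)
E
```

```text
{'clock': np.float64(8.25), 'joints': array([0.046, 0.411, 1.776, 0.   , 0.955, 1.932]), 'eef_pos': array([508.781,  60.264, 144.663]), 'eef_rot': array([-3.142, -0.   , -0.315]), 'wrist_force': array([-0.1  , -0.446, -0.493])}
(266.56012431269426, 194.2961989003108)
```

View pics/w5c.png

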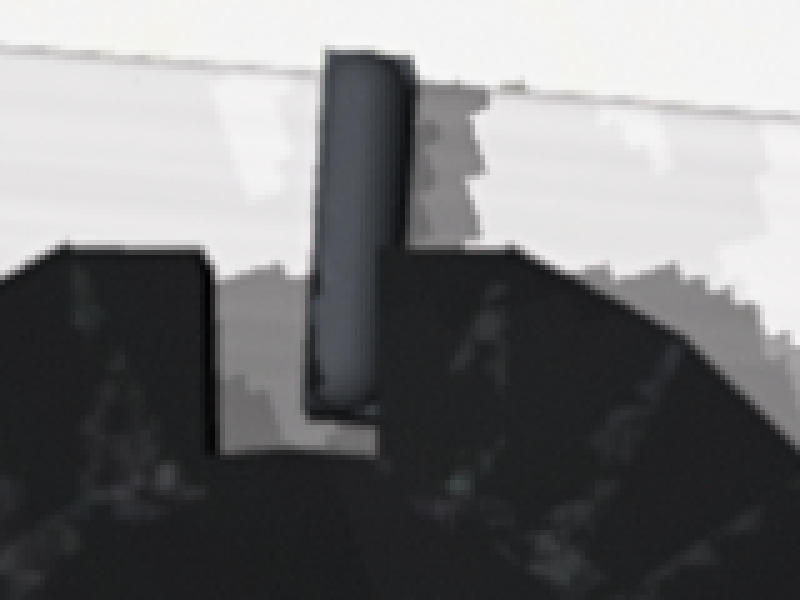

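The key now shows inside the notch, towards its right side. Its centreline runs through crop (368,60) and (355,350), and the notch mid is at crop (294,350). I compute the remainder.

```bash
python3 - <<'E'
from h import *
p=camera("wrist")
A=bp((266.6,194.3),47,p)
f=lambda x,y:(210+x/5,10+y/5)
for n,q,z in [("n",f(293.5,320),39),("n_out",f(292,250),39),("n_in",f(296,450),39),("k",f(368,60),25),("k",f(363,200),25),("k",f(351,400),25)]:
    P=bp(q,z,p);print(n,P.round(1),np.hypot(*(P-A)).round(1),ang(P-A).round(2),ang(P-[557,65]).round(2))
s=read_state();T=s["eef_pos"][:2]
for d in (4,5,6,7):
    c,si=np.cos(np.radians(d)),np.sin(np.radians(d));r=T-A;print(d,(np.array([[c,si],[-si,c]])@r-r).round(2))
E
```

```text
n [609.1  46.4] 54.2 -19.48 -19.63
n_out [614.8  44.6] 60.2 -19.32 -19.47
n_in [598.3  49.9] 42.8 -19.86 -20.04
k [631.9  32.4] 80.5 -23.47 -23.52
k [620.1  36.9] 67.9 -23.93 -23.98
k [603.  44.] 49.4 -24.48 -24.54
4 [-0.18  3.44]
5 [-0.19  4.31]
6 [-0.18  5.17]
7 [-0.16  6.03]
```

send_rows([
  [[-0.1,1.8,0],-2,1],
  [[-0.1,1.8,0],-2.2,1],
  [[0,0,0],0,1],
  [[0,0,0],0,1],
])

```text
clock: 8.75
eef_pos: [508.6, 63.7, 144.6]
eef_rot: [3.142, -0.0, -0.39]
wrist_force: [-0.9, -0.1, 0.5]
finger_gap: 0.3
finger_force: 0.3
```

```bash
python3 - <<'E'
from h import *
s=read_state();print({k:np.round(s[k],3) for k in ["clock","joints","eef_pos","eef_rot","wrist_force"]})
p=camera("wrist")
g=cv2.resize(p["color"][10:130,210:370],None,fx=5,fy=5,interpolation=cv2.INTER_NEAREST);cv2.imwrite("pics/w6c.png",g)
E
```

```text
{'clock': np.float64(8.75), 'joints': array([ 0.053,  0.411,  1.775, -0.   ,  0.955,  2.014]), 'eef_pos': array([508.593,  63.748, 144.644]), 'eef_rot': array([ 3.142, -0.   , -0.39 ]), 'wrist_force': array([-0.873, -0.146,  0.531])}
```

View pics/w6c.png

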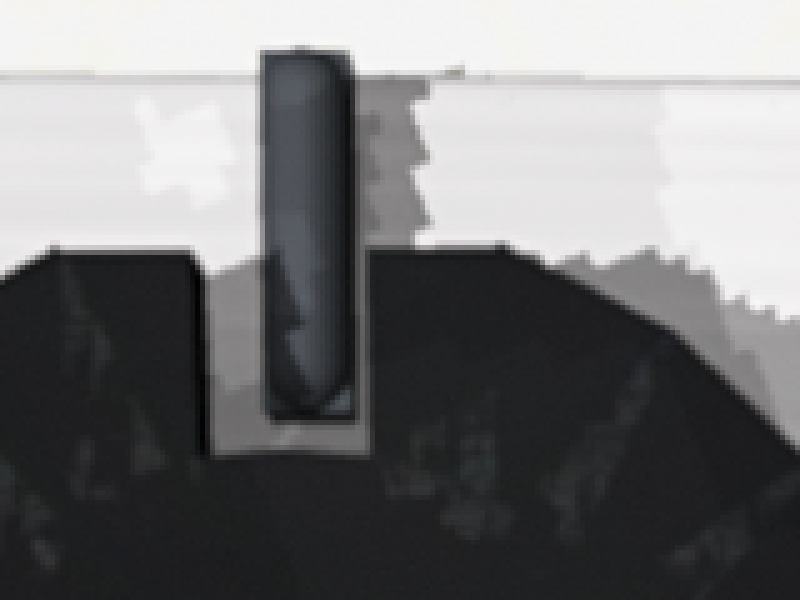

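The key is nearly centred in the notch. It appears at crop column 309 against the notch mid at 286, and about 16 of those 23 px are parallax, so about 0.7° is left. I nudge it and back away.

send_rows([
  [[0,0.6,0],-0.7,1],
  [[0,0,0],0,1],
  [[-3,-7,0],0,1],
  [[-3,-7,0],0,1],
  [[0,0,25],0,1],
  [[0,0,25],0,1],
  [[0,0,0],0,1],
])

```text
clock: 9.5
eef_pos: [503.3, 50.0, 197.5]
eef_rot: [-3.14, -0.004, -0.405]
wrist_force: [-0.1, -0.8, -0.3]
finger_gap: 0.4
finger_force: 0.0
```

```bash
python3 - <<'E'
from h import *
s=read_state();print({k:np.round(s[k],3) for k in ["clock","eef_pos","eef_rot","wrist_force"]})
p=camera("wrist");cv2.imwrite("pics/w7.png",p["color"])
pts(["notch","hub","peg","key"],p)
p=camera("side");pts(["notch","hub","peg","key"],p)
E
```

```text
{'clock': np.float64(9.5), 'eef_pos': array([503.324,  49.996, 197.514]), 'eef_rot': array([-3.14 , -0.004, -0.405]), 'wrist_force': array([-0.054, -0.797, -0.277])}
notch 0.97 [607.4  45.9  37.3]
notch 0.73 [465.8 -49.3   8.8]
hub 0.59 [552.2  62.7  45.1]
peg 0.81 [516.1  81.7  66.1]
key 0.85 [607.6  42.9  27.5]
notch 0.97 [606.5  43.5  37.3]
hub 0.7 [553.8  65.6  43.9]
peg 0.63 [510.7  83.5  60.3]
key 0.87 [612.6  41.2  27.9]
```

View pics/w7.png

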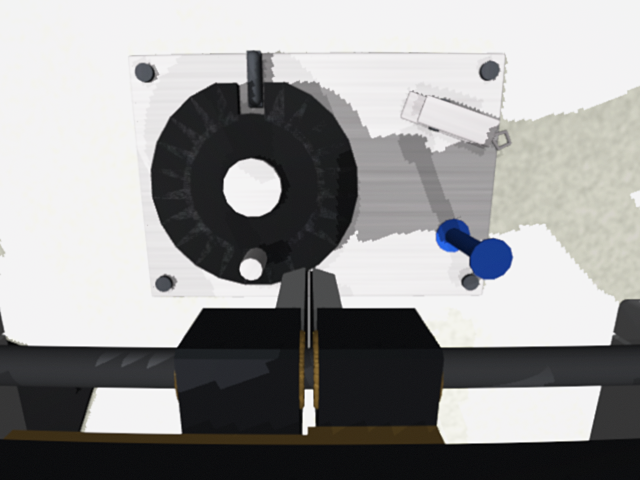

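The key lies centred in the notch at (254,90), and the hub is at (252,187). The spool and clip are undisturbed. Next I go over the hub and press.

send_rows([
  [[27,7.5,0],0,1],
  [[27,7.3,0],0,1],
  [[0,0,-20],0,1],
  [[0,0,-20],0,1],
  [[0,0,-8],0,1],
  [[0,0,0],0,1],
])

```text
clock: 10.6
eef_pos: [556.2, 65.3, 145.8]
eef_rot: [3.141, 0.002, -0.404]
wrist_force: [-0.2, 0.2, 1.7]
finger_gap: 0.5
finger_force: 0.0
```

send_rows([
  [[0,0,-4],0,1],
  [[0,0,-3],0,1],
  [[0,0,-3],0,1],
  [[0,0,-3],0,1],
  [[0,0,0],0,1],
])

```text
clock: 11.1
eef_pos: [556.7, 65.3, 133.6]
eef_rot: [-3.141, -0.0, -0.404]
wrist_force: [0.8, 0.6, 0.9]
finger_gap: 0.3
finger_force: 0.6
```

send_rows([
  [[0,0,-2],0,1],
  [[0,0,-2],0,1],
  [[0,0,-2],0,1],
  [[0,0,0],0,1],
  [[0,0,0],0,1],
])

```text
clock: 11.6
eef_pos: [556.9, 65.3, 129.1]
eef_rot: [-3.141, -0.001, -0.404]
wrist_force: [-5.4, -0.7, 21.2]
finger_gap: 0.4
finger_force: 10.1
```

send_rows([
  [[0,0,-0.8],0,1],
  [[0,0,0],0,1],
  [[0,0,0],0,1],
])

```text
clock: 11.9
eef_pos: [557.1, 65.3, 128.9]
eef_rot: [-3.141, -0.002, -0.404]
wrist_force: [-7.8, -1.2, 27.9]
finger_gap: 0.1
finger_force: 13.8
```

send_rows([
  [[0,0,10],0,1],
  [[0,0,30],0,1],
  [[0,0,40],0,1],
  [[-20,0,40],0,1],
  [[-20,0,40],0,1],
  [[0,0,0],0,1],
  [[0,0,0],0,1],
])

```text
clock: 12.6
eef_pos: [516.3, 65.3, 287.1]
eef_rot: [-3.141, -0.001, -0.404]
wrist_force: [-0.2, 0.2, -0.3]
finger_gap: 0.7
finger_force: 0.0
```

```bash
python3 - <<'E'
from h import *
s=read_state();print({k:np.round(s[k],3) for k in ["clock","eef_pos","wrist_force"]})
p=camera("side");pts(["notch","hub","peg","spool","clip_a"],p)
p=camera("wrist");pts(["notch","hub","peg"],p);cv2.imwrite("pics/w8.png",p["color"])
E
```

```text
{'clock': np.float64(12.6), 'eef_pos': array([516.322,  65.338, 287.069]), 'wrist_force': array([-0.239,  0.192, -0.316])}
notch 0.83 [607.9  42.9  21.5]
notch 0.6 [468.1 -47.8   8.6]
hub 0.63 [553.2  61.8  24.5]
peg 0.84 [514.5  82.4  47.8]
peg 0.37 [617.  286.9   0.9]
spool 0.57 [467.3 -48.4  10.8]
clip_a 0.83 [620.1 283.5  -2.3]
clip_a 0.67 [543.5 -66.4   7.7]
notch 0.64 [609.   45.1  20.9]
hub 0.83 [554.4  60.8  31.8]
peg 0.83 [515.8  80.2  52. ]
```

View pics/w8.png

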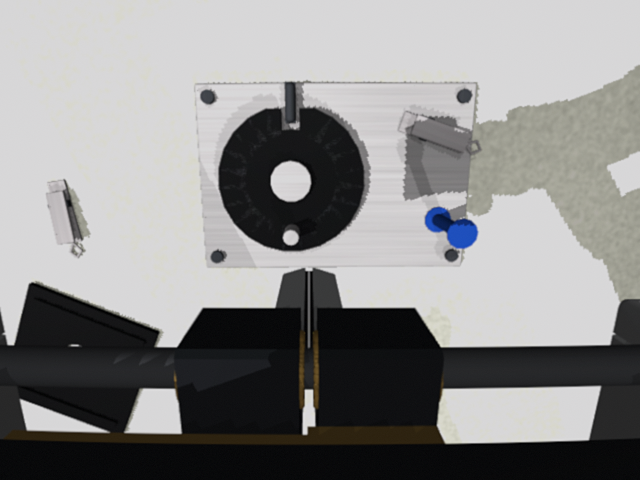

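The key stands in the notch at (291,102). The measured heights are about 21 mm for the notch and 32 mm for the hub, which match a seated disc. The spool and clip are in place and the hand is clear.

```bash
python3 -c "
from cell import *
print(sign_off())"
```

```text
the job is handed in; nothing more can be done
None
```

The disc was pushed round until its notch was over the key, pressed down until seated, and the job handed in at about 12.7 s with the hand clear and the spool and clips where they were.

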